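Re-arm a tripped cut-out behind the splash guard with a bent rod

ROBOT

A 7-joint arm with a two-finger parallel gripper is mounted at the origin on the work surface. World frame = base frame: x ahead of the robot, y to its left, z up, the work surface at z = 0. Lengths are in mm, angles in rad, forces in N, time in s.
With the tool pointing down it reaches from about 400 to 875 mm from the base axis. Payload 4.4 kg.
Tool frame: the origin (TCP) lies on the centre line of the jaws, within the pads' length; the fingertips stand 25 mm ahead of it and the grasp point (between the pads) lies 6 mm ahead of it (ctrl.finger_overhang is the distance from the TCP to the fingertips, in mm); z points along the fingers, y is the line along which they close (so a half turn about z gives the same grasp; the last joint's range is limited). The gripper opens to 85 mm and grips with 20 to 120 N. Pads are 22 mm wide; open, the fingers measure 114 mm over their backs; the gripper's body (76 mm by 85 mm) begins 54 mm behind the grasp point. The pads swing forward as they close: fully open they stand 13 mm farther back than shut.
Start: joints at [-1.307, 0.628, 0.038, 1.517, -0.027, 0.996, -0.02], TCP at [210.482, 614.992, 256.313] pointing down, gripper open.
Joint ranges: [-3.06, 3.06], [-0.37, 2.12], [-1.25, 1.32], [0.18, 2.47], [-1.1, 4.24], [0.23, 1.98], [-2.94, 2.94]. Speed limits (rad/s): [2.57, 2.57, 3.14, 3.14, 3.14, 3.14, 3.14].

INTERFACE

Orientations are given as [roll, pitch, yaw] about the fixed x, y, z axes, in that order (R = Rz(yaw) Ry(pitch) Rx(roll)).
In Python, from cell import ctrl gives the robot as it stands. The module is installed in compiled form; this text tells all that it offers.
- The arm moves only by the tool play_rows, never from a script. Its argument "targets" is a list of rows, each a list of 5 numbers: the closure, from 0 (fully open) to 1 (shut), then the shift along the tool's x, y, z in cm, then the turn about the tool's z in degrees. In form: [[gripper, dx, dy, dz, spin], ...]. A call has 1 to 10 rows; each row is the pose to reach, as a shift and turn from the pose commanded when the call began, along the tool's axes at that moment; what a row does not reach only later rows make up. A row lasts 1/10 s, in which the tool goes at most 50 mm and 8.59 degrees, less where a joint would pass 70% of its speed; a pose out of reach is approached as far as the arm can. A call with a gripper value outside its range is refused whole. The fingers move at their own pace and stop on an object; the grip force is fixed at half the most. Time passes only in rows, so rows that repeat a pose let the fingers close. It gives the time, the measured TCP pose, the force, the opening and the grip force at its end, in the units of the state.
- ctrl.read_state(): the state, without advancing time (a new reading comes with each control period).
- ctrl.get_image(name): name is "side" or "top"; returns (picture, depth): 420x560x3 uint8, red, green, blue; 420x560 float32, mm along the optical axis (not along the pixel's ray), 0 where there is no reading.
- ctrl.calibration(name): a dict with "vfov" (degrees; the focal length in pixels is half the picture's height over the tangent of half this angle, whatever the lens; pixels are square), "cx", "cy" (the principal point, pixels), "k1" (the pictures are not rectified: a ray, as slopes to the right and down, at radius r is drawn at 1 + k1 r^2 times it, then the intrinsics apply), "extrinsics" (4x4, takes a point from camera to world coordinates). Camera axes: x right, y down, z forward; pixel columns grow to the right and rows downward; lengths in mm; the calibration is good to about 2 mm. A picture is of the moment at which its call begins. calibration takes no time and is no camera call.
- ctrl.finish_job(): hands the job in; it is judged then, once.
Trained networks look in the newest picture that a camera, given by its name, has taken for a name from the list of things; names that differ only in an ending like _2 or _b are one class to them, and where a whole thing is asked for, a point or a joint stands for the part that bears it (a point fixed in the world has none). Each returns a list of dicts, best first, with "confidence" (0 to 1); they miss things now and then, are a little off and sometimes report something else, mostly with a low value. They report only what shows in the picture. A call takes as long as a camera call. They do not tell look-alikes from the thing itself.
- ctrl.search_frame(camera, name): "bbox" ([left, top, right, bottom] in pixels, round what is visible of it).
- ctrl.trace(camera, name): "pixels" (420x560 bool, what is visible of it) and "bbox" ([left, top, right, bottom] in pixels, round what is visible of it).
The state is a dict: "clock": time; "qpos": joint angles; "qd": joint speeds; "tau": joint torques, N m; "eef_pos": TCP position; "tool_rot": TCP orientation; "force": force on the tool from outside, world axes, zero at the start; "torque": the same for the moment, N m; "width": finger opening in mm; "gripper_force": force on a finger pad.
Only numpy, scipy, OpenCV 4.12 (cv2) and the standard library are available. Lean on these libraries where they do the work, as an engineer would, in place of code of your own. Each camera call takes 0.05 s, during which the arm holds its last target. There are 200 camera calls.

TASK

The microscope lamp's cut-out behind the splash guard has tripped. Take the bent rod out of its cradle, reach over the guard with it, hook the wide flat lever from behind and draw it towards the guard all the way to its stop, then keep it pulled there gently but firmly, with about 8 newtons, for a good second and a half so that it re-arms. Only the rod may touch that lever; do not knock the guard, leave the round-knobbed lever and the other things alone, and lay the rod back in its cradle as it was.

Things in the scene. Friction and masses are not known exactly. Their poses are not given: they have to be found in the camera images.
- rod: Bent aluminium rod, 160 g: a rectangular handle bar 110 x 16 x 24 mm (along its x, y, z), from whose +x end a round bar 8 mm thick runs on along x and turns straight down (its -z) 150 mm from the origin, its leg ending 100 mm below the origin. Origin: middle of the handle, the place to grip (across its 16 mm, from above). Starts level in the cradle, leg hanging down ahead of it.
- rod_tip (a point): Lower end of the rod's leg, at (150, 0, -100) mm in the rod's frame.
- cradle: Fixed grey plastic cradle for the rod: base 130 x 80 x 10 mm, two upright plates 8 mm thick, 40 mm wide at x = -45 and +45 mm, each with a notch 24 mm wide and 14 mm deep open at the top, whose floor is 118 mm above the bench (so the handle's middle rests at 130 mm, plates' tops 132 mm). Origin: centre of its underside; x along the rod, towards the leg.
- guard: Fixed upright white splash guard: panel 8 mm thick, 320 mm wide, 120 mm tall, with two low feet (8 mm high, 50 mm deep) on the robot's side. Origin: centre of the panel at the bench; x points away from the robot, y along the panel.
- cutout: Fixed white module of the tripped cut-out, 85 x 46 x 45 mm high, axes parallel to the guard's, its middle 85 mm behind the guard's and 45 mm left or right of the guard's middle. Origin: centre of its underside. Its wide flat lever stands up through a slot in its top; on the guard's side of it a steel stop block (10 x 24 mm, top 58 mm above the bench) ends its travel.
- paddle (a joint): Travel of the wide flat lever towards the guard (the module's -x): 0 = tripped, farthest from the guard; starts 0 to 6 mm along. Slides stiffly (2.5 N), stays where it is left, no spring. The stop lies anywhere from 17 to 27 mm, different each time and not measured: feel for it. To re-arm, keep the lever against the stop with 5 to 11 N of the rod for a full second; over 13 N breaks it.
- paddle_mid (a point): Point in the wide flat lever: a black upright plate 6 mm thick (x), 28 mm wide (y), reaching from 52 to 86 mm above the bench; this point is in the middle of its thickness and width, 75 mm above the bench. At joint 0 it lies 12.5 mm beyond the module's middle (its +x). It can be hooked on its far (+x) face.
- spare: Fixed module like the other one, at the other place, 90 mm from it. Its lever is a thin round pin with a ball on top; it is to be left as it is.
- pin (a joint): Travel of the round-knobbed lever of the spare module towards the guard, 0 to 25 mm; starts at 0 and is to stay.
- pin_ball (a point): Centre of the 16 mm ball on the round-knobbed lever, 74 mm above the bench.
- jar_a: Closed specimen jar, 54 mm across, 68 mm high, bystander on the robot's side of the guard. Origin: centre of its underside.
- jar_b: Second specimen jar, same size, bystander on the robot's side of the guard. Origin: centre of its underside.
- slide_box: Small carton of slides, 80 x 40 x 32 mm high, bystander beyond the cradle. Origin: centre of its underside.
Not all that is in view belongs to the job. There is more than one size of the rod; the one meant has the size given above.

How it is judged:
By the outcome, as a careful person would: the job done as asked, in the order asked, and still so for the second after the job is handed in, with the robot touching nothing.
It also fails if it takes over 66 s, if anything falls off the work surface, if the arm or the gripper's body presses on something with over 40 N, if the wrist force passes 120 N, or if a joint passes its speed limit or range.

## Working session

There is one attempt and no reset: what is moved stays moved. The work goes in short steps, Python scripts to look and compute and a tool call to move; the robot and the scene stay as the last step left them, time stands still between calls to the robot, and variables do not carry over. Pictures are saved under pics/ and viewed, at most 10 in all, crops included, and the job is handed in when it is done.

Besides the shell and the picture viewer there is one more tool, called after "Request:" as name(argument=value, ...) on one line, values as JSON. play_rows: Moves the arm, as the interface text tells. Its arguments: {"type":"object","properties":{"targets":{"type":"array"}},"required":["targets"]}

```bash
mkdir -p pics; cat > h.py <<'E'
import numpy as np, cv2
from cell import ctrl
def cloud(name, d):
    c=ctrl.calibration(name); h,w=d.shape
    f=h/2/np.tan(np.radians(c["vfov"])/2)
    u,v=np.meshgrid(np.arange(w),np.arange(h))
    K=np.array([[f,0,c["cx"]],[0,f,c["cy"]],[0,0,1.]])
    p=cv2.undistortPointsIter(np.stack([u,v],-1).reshape(-1,1,2).astype(float),K,np.array([c["k1"],0,0,0.]),None,None,(3,50,1e-9)).reshape(h,w,2)
    P=np.dstack([p*d[...,None],d])
    E=np.array(c["extrinsics"]); P=P@E[:3,:3].T+E[:3,3]
    P[d<=0]=np.nan
    return P
def shot(name,fn=None):
    im,d=ctrl.get_image(name)
    if fn: cv2.imwrite("pics/"+fn,im[...,::-1])
    return im,cloud(name,d)
E
python3 - <<'E'
from h import *
for n in("side","top"):
    im,P=shot(n,n+"1.png"); np.save(n+"1.npy",P)
    c=ctrl.calibration(n); print(n,{k:np.round(c[k],3).tolist() for k in c})
    for k in ["rod","cradle","guard","cutout","paddle","spare","pin","jar_a","slide_box"]:
        for r in ctrl.trace(n,k)[:3]:
            m=r["pixels"]; Q=P[m]; Q=Q[~np.isnan(Q[:,0])]
            if len(Q): print(k,round(r["confidence"],2),np.round(r["bbox"]),np.round(np.median(Q,0)),np.round(np.percentile(Q,[3,97],axis=0)).tolist())
s=ctrl.read_state();print(s)
E
```

```text
side {'vfov': 57.225, 'cx': 277.042, 'cy': 203.539, 'k1': -0.01, 'extrinsics': [[0.875, -0.258, 0.409, 142.059], [-0.483, -0.446, 0.753, -781.305], [-0.012, -0.857, -0.515, 599.918], [0.0, 0.0, 0.0, 1.0]]}
rod 0.64 [312. 295. 336. 354.] [ 446. -387.    9.] [[432.0, -425.0, 3.0], [530.0, -303.0, 12.0]]
rod 0.63 [244. 217. 338. 256.] [ 469. -192.  131.] [[397.0, -217.0, 41.0], [596.0, -171.0, 142.0]]
cradle 0.86 [239. 230. 304. 294.] [ 446. -193.    9.] [[385.0, -228.0, -1.0], [500.0, -120.0, 121.0]]
guard 0.77 [216. 150. 279. 229.] [542. 117.  65.] [[522.0, -10.0, 5.0], [554.0, 290.0, 119.0]]
cutout 0.59 [262. 164. 281. 186.] [642. 186.  43.] [[625.0, 174.0, 17.0], [669.0, 216.0, 80.0]]
cutout 0.47 [268. 167. 266. 176.] [634. 195.  68.] [[632.0, 186.0, 55.0], [635.0, 205.0, 81.0]]
paddle 0.57 [264. 164. 266. 180.] [634. 195.  68.] [[632.0, 185.0, 48.0], [637.0, 207.0, 83.0]]
spare 0.95 [275. 175. 299. 208.] [642.  89.  36.] [[559.0, -9.0, -1.0], [674.0, 129.0, 81.0]]
jar_a 0.96 [210. 224. 232. 255.] [381. -44.  43.] [[360.0, -54.0, 5.0], [406.0, -12.0, 68.0]]
jar_a 0.92 [190. 191. 209
[... 1743 characters left out ...]
.0, 'qpos': array([-1.30680422,  0.62838191,  0.03850731,  1.51739162, -0.02700821,
        0.99628047, -0.01998257]), 'qd': array([ 2.75703688e-04,  1.71234659e-03, -4.74324236e-04,  3.79763513e-04,
       -8.80037705e-05,  1.10301058e-03, -2.88252956e-04]), 'tau': array([-6.26077622e-05, -5.63277054e+01,  1.22535903e+00, -1.93782896e+01,
        1.08499781e-02,  1.52541863e-03, -1.05505850e-05]), 'eef_pos': array([210.48506576, 615.00362877, 256.32797569]), 'tool_rot': array([ 3.14153637e+00, -4.10079573e-05,  2.81178279e+00]), 'force': array([ 0.90714267, -1.17638695, -0.24699205]), 'torque': array([ 0.02503822,  0.00762399, -0.00136798]), 'gripper_force': 0.0, 'width': 85.26058753068052}
```

View images.

View pics/top1.png

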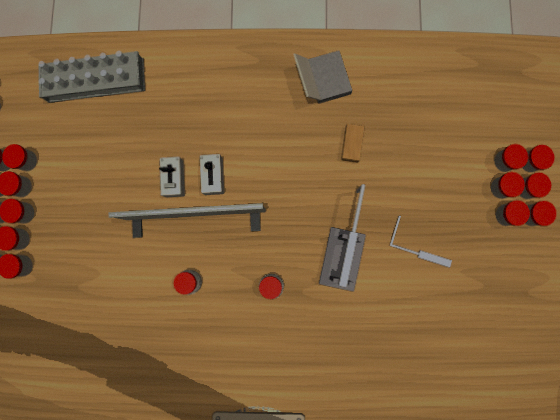

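View pics/side1.png

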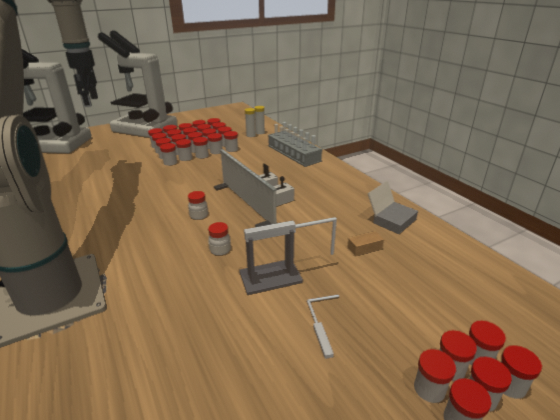

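```bash
python3 - <<'E'
from h import *
def rect(name,box,zlo,zhi,xr=None):
    P=np.load(name+"1.npy").reshape(-1,3)
    m=(P[:,2]>zlo)&(P[:,2]<zhi)&(P[:,0]>box[0])&(P[:,0]<box[1])&(P[:,1]>box[2])&(P[:,1]<box[3])
    Q=P[m]
    r=cv2.minAreaRect(Q[:,:2].astype(np.float32))
    c,ev=np.cov(Q[:,:2].T),None
    w,V=np.linalg.eigh(c); v=V[:,1]; v=v*np.sign(v[np.argmax(abs(v))])
    print(name,len(Q),"mean",Q.mean(0).round(1),"zmed",np.median(Q[:,2]).round(1),"pca deg",np.degrees(np.arctan2(v[1],v[0])).round(2),"rect",np.round(r[0],1),np.round(r[1],1),round(r[2],1),"rng",Q.min(0).round(0),Q.max(0).round(0))
for n in("top","side"):
    print("handle");rect(n,(380,520,-230,-150),136,150)
    print("bar+handle");rect(n,(380,620,-230,-150),128,150)
    print("bar");rect(n,(510,620,-230,-140),120,150)
    print("guardtop");rect(n,(490,600,-30,330),112,128)
    print("cutout top");rect(n,(575,690,165,240),40,50)
    print("paddle");rect(n,(600,690,175,240),64,95)
    print("spare top");rect(n,(575,690,75,150),40,50)
    print("ball");rect(n,(600,690,75,150),70,95)
    print("jars");rect(n,(350,430,-60,20),60,76);rect(n,(350,430,120,190),60,76)
    print("cradle base");rect(n,(370,530,-260,-100),5,15)
E
```

```text
handle
top 448 mean [ 451.5 -179.5  142.4] zmed 142.6 pca deg -12.38 rect [ 458.1 -176.7] [ 25.4 126.2] 76.7 rng [ 395. -197.  136.] [ 519. -152.  148.]
bar+handle
top 708 mean [ 476.3 -184.4  139. ] zmed 140.7 pca deg -11.71 rect [ 497.4 -188.9] [ 38.5 208. ] 78.6 rng [ 395. -212.  128.] [ 600. -151.  148.]
bar
top 174 mean [ 554.6 -200.6  133.5] zmed 133.8 pca deg -10.08 rect [ 555.  -200.8] [ 8.1 90.2] 80.1 rng [ 511. -212.  120.] [ 600. -190.  140.]
guardtop
top 865 mean [545.  151.3 121.3] zmed 121.3 pca deg 93.8 rect [544.9 153. ] [ 11.5 321.1] 3.8 rng [529.  -7. 114.] [561. 314. 127.]
cutout top
top 606 mean [626.1 200.7  46.1] zmed 46.3 pca deg 2.59 rect [627.2 202.9] [85.5 45.4] 4.4 rng [584. 177.  40.] [671. 226.  50.]
paddle
top 64 mean [637.  201.3  81.7] zmed 84.7 pca deg 92.65 rect [625.8 204.7] [27.2 36.4] 80.1 rng [606. 189.  65.] [642. 216.  91.]
spare top
top 729 mean [631.1 111.9  45.9] zmed 45.9 pca deg 3.28 rect [633.1 113.2] [86. 47.] 4.0 rng [589.  88.  40.] [676. 139.  50.]
ball
top 44 mean [644.7 113.1  80.6] zmed 80.9 pca deg 89.9 rect [645.3 113.7] [14.8 13
[... 1355 characters left out ...]
are top
side 129 mean [644.6 103.   43.3] zmed 43.3 pca deg 18.5 rect [642.  107.3] [61.7 47.1] 1.1 rng [612.  83.  41.] [673. 131.  49.]
ball
side 21 mean [641.8 106.6  75.9] zmed 76.8 pca deg 122.98 rect [641.9 106.9] [10.2 13.3] 43.0 rng [636. 100.  70.] [649. 114.  81.]
jars
side 208 mean [384.7 -30.5  66.1] zmed 66.5 pca deg 77.28 rect [386.  -26.8] [49.2 43.9] 68.2 rng [362. -52.  60.] [409.  -4.  69.]
side 140 mean [390.9 151.7  66. ] zmed 66.4 pca deg 65.54 rect [392.  155.4] [46.9 45.7] 58.3 rng [369. 130.  60.] [415. 180.  69.]
cradle base
side 1203 mean [ 442.4 -189.     8.7] zmed 8.7 pca deg -14.6 rect [ 446.6 -183.4] [ 83.1 129.7] 78.5 rng [ 377. -235.    5.] [ 514. -134.   15.]
```

The top view shows the cradled rod at about (352,240) px and a smaller decoy rod lying at (420,245). The cut-out with the flat lever is the left module (170,176) and the ball-knob spare is at (210,173), both behind the guard (row 211). The jars stand in front, at (185,283) and (270,288). The side view agrees, with the long rod in its cradle at (275,250).

The rod is near (448,-182) with yaw about -11.7°. The module's yaw is about 3.8°.

```bash
cat >> h.py <<'E'
def to(x,y,z,yawdeg,frm=None):
    """row (cm, deg) from the present pose to a world TCP target"""
    s=ctrl.read_state(); p=np.array(s["eef_pos"]); w=s["tool_rot"][2]
    if frm is not None: p=np.array(frm[:3],float); w=np.radians(frm[3])
    d=np.array([x,y,z])-p; c,n=np.cos(w),np.sin(w)
    dy=(np.degrees(w)-yawdeg+180)%360-180
    return np.round([(c*d[0]+n*d[1])/10,(n*d[0]-c*d[1])/10,-d[2]/10,dy],2).tolist()
E
python3 - <<'E'
from h import *
print(to(480,200,270,168.3)); print(to(448,-182,200,168.3,(480,200,270,168.3)))
E
```

```text
[-38.94, -30.54, -1.37, -7.2]
[-4.61, -38.06, 7.0, 0.0]
```

Request:
play_rows(targets=[[0,-38.9,-30.5,-1.4,-7.2],[0,-38.9,-30.5,-1.4,-7.2],[0,-38.9,-30.5,-1.4,-7.2],[0,-38.9,-30.5,-1.4,-7.2],[0,-38.9,-30.5,-1.4,-7.2],[0,-38.9,-30.5,-1.4,-7.2],[0,-38.9,-30.5,-1.4,-7.2],[0,-38.9,-30.5,-1.4,-7.2],[0,-38.9,-30.5,-1.4,-7.2],[0,-38.9,-30.5,-1.4,-7.2]])

```text
clock: 2.0
eef_pos: [481.0, 198.0, 270.7]
tool_rot: [3.141, 0.001, 2.936]
force: [0.4, 0.4, -0.3]
width: 85.7
gripper_force: 0.0
```

```bash
python3 - <<'E'
from h import *
s=ctrl.read_state();print(s["eef_pos"],np.degrees(s["tool_rot"]),s["clock"],s["force"])
print(to(448,-182,200,168.3))
E
```

```text
[481.02253979 197.98831746 270.71674027] [1.79991119e+02 5.57171672e-02 1.68235463e+02] 2.0 [ 0.42457331  0.4461796  -0.34491613]
[-4.51, -37.87, 7.07, -0.06]
```

Request:
play_rows(targets=[[0,-4.5,-37.9,7.0,0],[0,-4.5,-37.9,7.0,0],[0,-4.5,-37.9,7.0,0],[0,-4.5,-37.9,7.0,0],[0,-4.5,-37.9,7.0,0],[0,-4.5,-37.9,7.0,0],[0,-4.5,-37.9,7.0,0],[0,-4.5,-37.9,7.0,0],[0,-4.5,-37.9,7.0,0],[0,-4.5,-37.9,7.0,0]])

```text
clock: 3.0
eef_pos: [446.7, -180.6, 200.2]
tool_rot: [3.141, -0.0, 2.935]
force: [-0.2, 1.0, -0.6]
width: 85.3
gripper_force: 0.0
```

```bash
python3 - <<'E'
from h import *
s=ctrl.read_state();print(s["eef_pos"],np.degrees(s["tool_rot"]),s["clock"],s["force"])
im,P=shot("side","side2.png"); np.save("side2.npy",P)
im,P=shot("top","top2.png"); np.save("top2.npy",P)
a=cv2.imread("pics/side2.png")[130:310,190:390]; b=cv2.imread("pics/top2.png")[150:310,280:440]
a=cv2.resize(a,None,fx=2,fy=2); b=cv2.resize(b,(360,360)); cv2.imwrite("pics/c2.png",np.hstack([a,b]))
E
```

```text
[ 446.68745418 -180.6312856   200.19183828] [ 1.79991877e+02 -1.62284445e-02  1.68149920e+02] 3.0 [-0.1793064   1.01988294 -0.60973146]
```

View pics/c2.png

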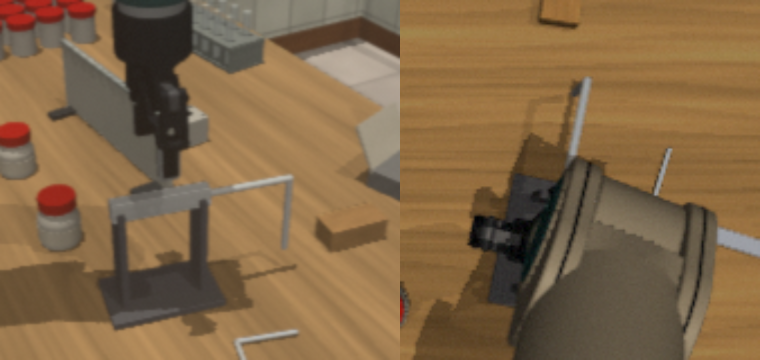

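Side view: the gripper is centred over the handle and aligned with it. I'll descend and close.

Request:
play_rows(targets=[[0,0,0,3.0,0],[0,0,0,6.0,0],[0,0,0,6.4,0],[0,0,0,6.4,0],[0,0,0,6.4,0]])

```text
clock: 3.6
eef_pos: [447.9, -179.4, 137.4]
tool_rot: [-3.142, 0.002, 2.939]
force: [1.1, 0.5, -0.5]
width: 85.1
gripper_force: 0.0
```

Request:
play_rows(targets=[[0.5,0,0,0,0],[0.6,0,0,0,0],[0.7,0,0,0,0],[0.8,0,0,0,0],[1,0,0,0,0],[1,0,0,0,0],[1,0,0,0,0],[1,0,0,0,0],[1,0,0,0,0]])

```text
clock: 4.5
eef_pos: [447.1, -180.0, 136.7]
tool_rot: [-3.141, 0.001, 2.937]
force: [-1.4, -0.4, 6.1]
width: 15.2
gripper_force: 58.5
```

```bash
python3 - <<'E'
from h import *
s=ctrl.read_state();print(s["eef_pos"],np.degrees(s["tool_rot"]),s["clock"],s["force"],s["torque"],s["gripper_force"],s["width"])
im,P=shot("side","side3.png"); np.save("side3.npy",P)
cv2.imwrite("pics/c3.png",cv2.resize(cv2.imread("pics/side3.png")[150:310,210:370],None,fx=3,fy=3))
E
```

```text
[ 447.08835751 -180.0480508   136.65661362] [-1.79990574e+02  3.10000613e-02  1.68274755e+02] 4.5 [-1.4150478  -0.41666198  6.07108347] [-0.01728942  0.21157355 -0.12611519] 58.54606211185455 15.1643821106871
```

View pics/c3.png

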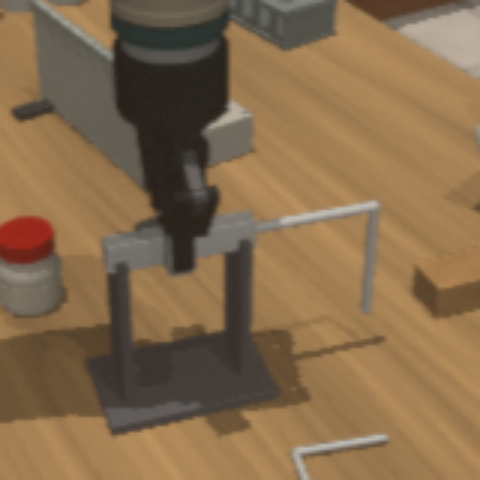

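The handle is gripped between the plates (15 mm opening, 58 N), level and still in its notches. I'll lift it straight up.

Request:
play_rows(targets=[[1,0,0,-0.5,0],[1,0,0,-1.5,0],[1,0,0,-3,0],[1,0,0,-5,0],[1,0,0,-7.5,0],[1,0,0,-10,0],[1,0,0,-12,0],[1,0,0,-13,0],[1,0,0,-13,0]])

```text
clock: 5.45
eef_pos: [447.5, -180.0, 267.6]
tool_rot: [-3.141, 0.003, 2.938]
force: [-0.4, -0.4, -1.9]
width: 15.1
gripper_force: 58.4
```

```bash
python3 - <<'E'
from h import *
s=ctrl.read_state();print(s["eef_pos"],np.degrees(s["tool_rot"]),s["clock"],s["force"],s["torque"],s["gripper_force"],s["width"])
print(to(460,10,267,176)); print(to(508.3,192.5,267,183.8))
E
```

```text
[ 447.5420805  -179.96687082  267.59356837] [-1.79985518e+02  1.56844470e-01  1.68307637e+02] 5.45 [-0.40362855 -0.43040735 -1.90021497] [-0.022872   -0.01841184  0.01757986] 58.44669163227081 15.084264981384882
[2.63, 18.85, 0.06, -7.69]
[1.6, 37.71, 0.06, -15.49]
```

Request:
play_rows(targets=[[1,0.1,2,0,-1],[1,0.3,6,0,-3],[1,0.5,11,0,-5],[1,0.7,16,0,-7],[1,0.9,21,0,-9],[1,1.1,26,0,-11],[1,1.3,31,0,-13],[1,1.5,35,0,-15],[1,1.6,37.2,0,-15.5],[1,1.6,37.7,0,-15.5]])

```text
clock: 6.45
eef_pos: [506.7, 196.3, 264.8]
tool_rot: [3.14, -0.002, -3.07]
force: [0.3, -0.3, -1.7]
width: 15.2
gripper_force: 58.7
```

```bash
python3 - <<'E'
from h import *
ims=[]
for n in("side","top"):
    im,P=shot(n,n+"4.png"); np.save(n+"4.npy",P)
    Q=P.reshape(-1,3)
    for nm,b,z in (("leg",(630,690,150,250),(100,300)),("paddle",(615,680,170,240),(62,95))):
        m=(Q[:,0]>b[0])&(Q[:,0]<b[1])&(Q[:,1]>b[2])&(Q[:,1]<b[3])&(Q[:,2]>z[0])&(Q[:,2]<z[1])
        q=Q[m]
        if len(q): print(n,nm,len(q),np.percentile(q,[5,50,95],axis=0).round(0).tolist())
s=ctrl.read_state();print(s["eef_pos"],np.degrees(s["tool_rot"]),s["clock"],s["force"])
a=cv2.imread("pics/side4.png")[80:240,190:350]; b=cv2.imread("pics/top4.png")[110:270,110:270]
cv2.imwrite("pics/c4.png",np.hstack([cv2.resize(k,(400,400),interpolation=2) for k in(a,b)]))
E
```

```text
side leg 98 [[636.0, 200.0, 166.0], [656.0, 203.0, 229.0], [660.0, 208.0, 259.0]]
side paddle 37 [[632.0, 186.0, 63.0], [635.0, 196.0, 75.0], [638.0, 208.0, 84.0]]
top leg 133 [[635.0, 203.0, 173.0], [657.0, 206.0, 259.0], [662.0, 210.0, 264.0]]
top paddle 63 [[635.0, 189.0, 68.0], [637.0, 201.0, 86.0], [641.0, 214.0, 90.0]]
[507.00902497 192.58295197 265.02795033] [-1.79939125e+02 -1.39241736e-01 -1.76133001e+02] 6.55 [-0.2027296  -0.68443157 -2.1360996 ]
```

View pics/c4.png

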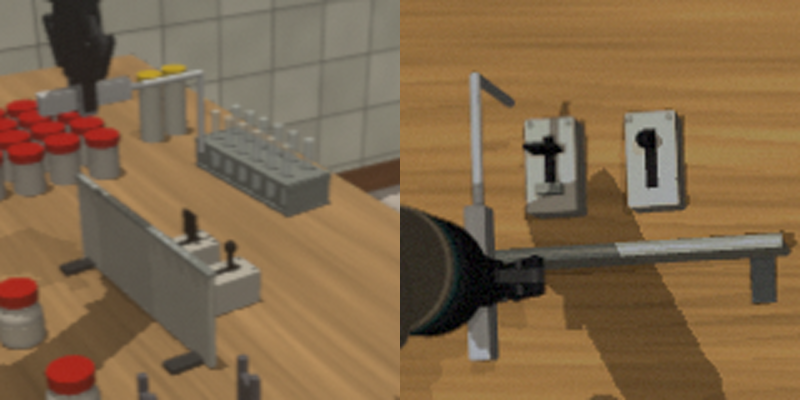

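The leg hangs about 13 mm beyond the flat lever, in line with its middle. The guard and both modules are clear. I'll lower it behind the lever.

Request:
play_rows(targets=[[1,0,0,0.5,0],[1,0,0,2,0],[1,0,0,4,0],[1,0,0,6,0],[1,0,0,8,0],[1,0,0,9.2,0],[1,0,0,9.7,0],[1,0,0,9.7,0],[1,0,0,9.7,0]])

```text
clock: 7.45
eef_pos: [508.3, 192.5, 169.9]
tool_rot: [3.141, 0.001, -3.076]
force: [-0.1, 0.1, -1.9]
width: 14.9
gripper_force: 58.7
```

```bash
python3 - <<'E'
from h import *
for n in("side","top"):
    im,P=shot(n,n+"5.png"); np.save(n+"5.npy",P)
    Q=P.reshape(-1,3)
    for nm,b,z in (("leg",(600,690,150,250),(100,300)),("paddle",(615,680,170,240),(62,95))):
        m=(Q[:,0]>b[0])&(Q[:,0]<b[1])&(Q[:,1]>b[2])&(Q[:,1]<b[3])&(Q[:,2]>z[0])&(Q[:,2]<z[1])
        q=Q[m]
        if len(q): print(n,nm,len(q),np.percentile(q,[5,50,95],axis=0).round(0).tolist())
s=ctrl.read_state();print(s["eef_pos"],np.degrees(s["tool_rot"]),s["clock"],s["force"],s["torque"])
F=[]
for i in range(6): ctrl.get_image("side"); F.append(ctrl.read_state()["force"])
print(np.round(F,2).tolist())
a=cv2.imread("pics/side5.png")[110:230,210:330]; b=cv2.imread("pics/top5.png")[130:250,120:240]
cv2.imwrite("pics/c5.png",np.hstack([cv2.resize(k,(400,400),interpolation=2) for k in(a,b)]))
E
```

```text
side leg 102 [[605.0, 193.0, 107.0], [656.0, 198.0, 157.0], [662.0, 204.0, 166.0]]
side paddle 53 [[633.0, 184.0, 66.0], [635.0, 198.0, 77.0], [662.0, 206.0, 90.0]]
top leg 171 [[604.0, 199.0, 116.0], [640.0, 203.0, 167.0], [662.0, 208.0, 172.0]]
top paddle 74 [[635.0, 189.0, 67.0], [637.0, 201.0, 85.0], [660.0, 214.0, 91.0]]
[508.31730518 192.75944109 170.15662892] [ 1.79968129e+02  9.37954268e-02 -1.76204272e+02] 7.55 [ 1.1363181  -0.45502886 -1.88525709] [-0.01418039  0.06241772 -0.03574325]
[[0.69, -0.33, -0.96], [0.53, -0.84, -0.94], [0.74, -0.49, -1.49], [-0.45, 0.32, -2.21], [-0.33, 0.72, -1.14], [0.13, 0.07, -1.21]]
```

View pics/c5.png

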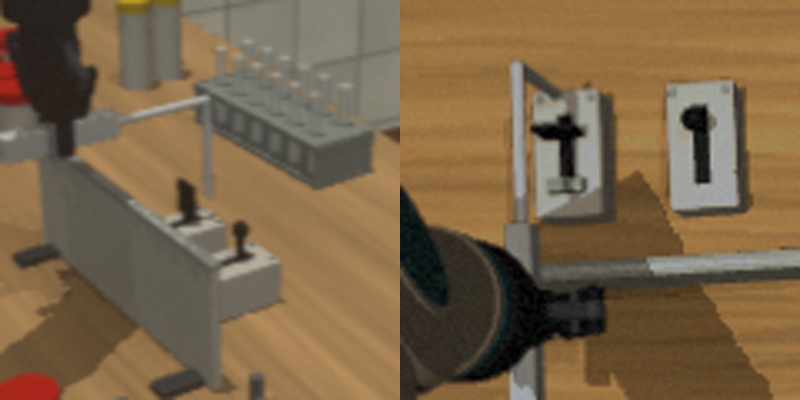

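Request:
play_rows(targets=[[1,0.3,0,0,0],[1,0.6,0,0,0],[1,0.8,0,0,0],[1,0.9,0,0,0],[1,1.0,0,0,0],[1,1.1,0,0,0],[1,1.2,0,0,0],[1,1.3,0,0,0],[1,1.4,0,0,0],[1,1.5,0,0,0]])

```text
clock: 8.85
eef_pos: [492.7, 191.6, 169.3]
tool_rot: [3.142, -0.0, -3.075]
force: [-0.2, 0.0, -1.1]
width: 15.6
gripper_force: 58.7
```

Request:
play_rows(targets=[[1,0.1,0,0,0],[1,0.2,0,0,0],[1,0.3,0,0,0],[1,0.4,0,0,0]])

```text
clock: 9.25
eef_pos: [489.6, 191.4, 169.5]
tool_rot: [3.141, 0.002, -3.075]
force: [3.2, 0.2, -3.4]
width: 15.1
gripper_force: 58.6
```

Request:
play_rows(targets=[[1,0.1,0,0,0],[1,0.2,0,0,0],[1,0.2,0,0,0]])

```text
clock: 9.55
eef_pos: [486.9, 191.3, 169.4]
tool_rot: [3.141, 0.0, -3.075]
force: [2.8, 0.4, -1.3]
width: 15.2
gripper_force: 58.6
```

Request:
play_rows(targets=[[1,0.1,0,0,0],[1,0.2,0,0,0],[1,0.3,0,0,0],[1,0.4,0,0,0],[1,0.4,0,0,0]])

```text
clock: 10.05
eef_pos: [482.6, 191.0, 169.3]
tool_rot: [3.142, -0.0, -3.075]
force: [1.2, 0.6, -0.3]
width: 15.1
gripper_force: 58.6
```

Request:
play_rows(targets=[[1,0.1,0,0,0],[1,0.15,0,0,0],[1,0.15,0,0,0]])

```text
clock: 10.35
eef_pos: [481.2, 190.9, 169.3]
tool_rot: [3.142, -0.0, -3.075]
force: [2.4, 0.8, -1.7]
width: 15.0
gripper_force: 58.6
```

```bash
cat > m.py <<'E'
from h import *
F=[];T=[]
for i in range(3):
    im,P=shot("top"); s=ctrl.read_state(); F.append(s["force"]);T.append(s["torque"])
Q=P.reshape(-1,3)
m=(Q[:,0]>600)&(Q[:,0]<690)&(Q[:,1]>185)&(Q[:,1]<197)&(Q[:,2]>64)&(Q[:,2]<95)
print("paddle x",np.percentile(Q[m][:,0],[5,50,95]).round(1))
print(s["clock"],np.round(s["eef_pos"],2),np.round(F,1).tolist(),np.round(T,2)[:,1].tolist(),np.degrees(s["tool_rot"]).round(2))
E
python3 m.py
```

```text
paddle x [626.2 628.3 630.9]
10.5 [481.23 190.9  169.32] [[2.2, -0.7, -1.9], [2.6, -0.1, -1.3], [2.2, 1.3, -2.0]] [-0.51, -0.52, -0.53] [ 180.     -0.   -176.19]
```

Request:
play_rows(targets=[[1,0.07,0,0,0],[1,0.14,0,0,0],[1,0.2,0,0,0],[1,0.2,0,0,0]])

```text
clock: 10.9
eef_pos: [479.1, 190.7, 169.3]
tool_rot: [3.142, -0.0, -3.075]
force: [2.7, 0.1, -1.0]
width: 15.1
gripper_force: 58.6
```

Request:
play_rows(targets=[[1,0.05,0,0,0],[1,0.1,0,0,0],[1,0.1,0,0,0]])

```text
clock: 11.2
eef_pos: [478.2, 190.6, 169.3]
tool_rot: [3.142, -0.0, -3.075]
force: [2.0, -0.1, -2.0]
width: 15.3
gripper_force: 58.6
```

Request:
play_rows(targets=[[1,0.05,0,0,0],[1,0.1,0,0,0],[1,0.1,0,0,0]])

```text
clock: 11.5
eef_pos: [477.2, 190.6, 169.3]
tool_rot: [3.142, -0.0, -3.075]
force: [2.5, 0.4, -1.4]
width: 15.2
gripper_force: 58.6
```

Request:
play_rows(targets=[[1,0.05,0,0,0],[1,0.1,0,0,0],[1,0.1,0,0,0]])

```text
clock: 11.8
eef_pos: [476.2, 190.5, 169.3]
tool_rot: [-3.142, -0.0, -3.075]
force: [2.5, -0.0, -2.1]
width: 15.2
gripper_force: 58.6
```

```bash
python3 m.py
```

```text
paddle x [621.  622.4 626.5]
11.95 [476.19 190.53 169.3 ] [[2.2, -0.0, -1.9], [2.4, 1.2, -1.3], [2.4, 0.5, -2.1]] [-0.59, -0.6, -0.56] [ 1.8000e+02 -1.0000e-02 -1.7619e+02]
```

Request:
play_rows(targets=[[1,-0.01,0,0,0],[1,-0.02,0,0,0],[1,-0.02,0,0,0],[1,-0.02,0,0,0]])

```text
clock: 12.35
eef_pos: [476.3, 190.5, 169.3]
tool_rot: [-3.142, -0.0, -3.075]
force: [1.0, -0.2, -1.2]
width: 15.0
gripper_force: 58.7
```

```bash
python3 m.py
```

```text
paddle x [621.4 623.1 626.3]
12.5 [476.32 190.51 169.28] [[1.5, 0.4, -1.3], [1.3, 0.7, -1.1], [1.3, 0.1, -1.2]] [-0.4, -0.41, -0.36] [-1.800e+02 -2.000e-02 -1.762e+02]
```

Request:
play_rows(targets=[[1,0.04,0,0,0],[1,0.08,0,0,0],[1,0.12,0,0,0],[1,0.12,0,0,0]])

```text
clock: 12.9
eef_pos: [475.4, 190.5, 169.3]
tool_rot: [3.142, 0.0, -3.075]
force: [2.2, 0.8, -1.5]
width: 15.5
gripper_force: 58.6
```

Request:
play_rows(targets=[[1,0.05,0,0,0],[1,0.1,0,0,0],[1,0.1,0,0,0]])

```text
clock: 13.2
eef_pos: [474.3, 190.4, 169.3]
tool_rot: [-3.142, -0.0, -3.075]
force: [2.3, 1.2, -1.8]
width: 15.2
gripper_force: 58.6
```

Request:
play_rows(targets=[[1,0.05,0,0,0],[1,0.1,0,0,0],[1,0.1,0,0,0]])

```text
clock: 13.5
eef_pos: [473.2, 190.3, 169.3]
tool_rot: [-3.142, -0.0, -3.075]
force: [2.5, -0.0, -1.7]
width: 15.1
gripper_force: 58.6
```

Request:
play_rows(targets=[[1,0.05,0,0,0],[1,0.1,0,0,0],[1,0.1,0,0,0]])

```text
clock: 13.8
eef_pos: [472.2, 190.2, 169.3]
tool_rot: [3.142, -0.0, -3.075]
force: [2.4, 0.3, -2.0]
width: 15.4
gripper_force: 58.6
```

Request:
play_rows(targets=[[1,0.05,0,0,0],[1,0.1,0,0,0],[1,0.1,0,0,0]])

```text
clock: 14.1
eef_pos: [471.2, 190.2, 169.3]
tool_rot: [-3.142, -0.0, -3.075]
force: [1.7, -0.1, -1.9]
width: 14.9
gripper_force: 58.6
```

Request:
play_rows(targets=[[1,0.05,0,0,0],[1,0.1,0,0,0],[1,0.1,0,0,0]])

```text
clock: 14.4
eef_pos: [470.2, 190.1, 169.3]
tool_rot: [3.142, -0.0, -3.075]
force: [1.9, 1.1, -2.8]
width: 15.3
gripper_force: 58.6
```

Request:
play_rows(targets=[[1,0.05,0,0,0],[1,0.1,0,0,0],[1,0.1,0,0,0]])

```text
clock: 14.7
eef_pos: [469.2, 190.0, 169.3]
tool_rot: [-3.142, -0.0, -3.075]
force: [2.2, -0.1, -2.0]
width: 15.0
gripper_force: 58.6
```

```bash
python3 m.py
```

```text
paddle x [614.1 616.1 620.1]
14.85 [469.22 190.05 169.3 ] [[1.7, 0.1, -1.0], [2.1, -0.2, -0.6], [1.9, 0.7, -0.7]] [-0.58, -0.61, -0.54] [-1.8000e+02 -1.0000e-02 -1.7619e+02]
```

Request:
play_rows(targets=[[1,0.05,0,0,0],[1,0.1,0,0,0],[1,0.1,0,0,0]])

```text
clock: 15.15
eef_pos: [468.2, 190.0, 169.3]
tool_rot: [-3.142, -0.0, -3.075]
force: [1.9, -0.7, -1.4]
width: 15.3
gripper_force: 58.6
```

Request:
play_rows(targets=[[1,0.05,0,0,0],[1,0.1,0,0,0],[1,0.1,0,0,0]])

```text
clock: 15.45
eef_pos: [467.2, 189.9, 169.3]
tool_rot: [3.142, -0.0, -3.075]
force: [2.0, 0.0, -1.2]
width: 15.3
gripper_force: 58.6
```

Request:
play_rows(targets=[[1,0.05,0,0,0],[1,0.1,0,0,0],[1,0.1,0,0,0]])

```text
clock: 15.75
eef_pos: [466.2, 189.8, 169.3]
tool_rot: [-3.142, -0.0, -3.075]
force: [2.8, -0.2, -1.7]
width: 15.5
gripper_force: 58.6
```

Request:
play_rows(targets=[[1,0.05,0,0,0],[1,0.1,0,0,0],[1,0.1,0,0,0]])

```text
clock: 16.05
eef_pos: [465.6, 189.8, 169.3]
tool_rot: [3.141, 0.001, -3.075]
force: [3.6, 1.1, -3.1]
width: 15.3
gripper_force: 58.5
```

```bash
python3 m.py
```

```text
paddle x [610.8 613.4 616. ]
16.2 [465.63 189.81 169.33] [[3.8, -0.6, -1.9], [3.9, 0.0, -3.5], [4.2, 1.3, -3.1]] [-0.81, -0.87, -0.87] [ 1.7999e+02  3.0000e-02 -1.7620e+02]
```

Request:
play_rows(targets=[[1,0.02,0,0,0],[1,0.04,0,0,0],[1,0.04,0,0,0]])

```text
clock: 16.5
eef_pos: [465.6, 189.8, 169.4]
tool_rot: [3.141, 0.001, -3.075]
force: [5.0, 1.1, -4.6]
width: 14.9
gripper_force: 58.5
```

```bash
python3 m.py
```

```text
paddle x [610.7 612.6 615.9]
16.65 [465.58 189.84 169.34] [[5.0, 0.1, -3.9], [5.0, -0.5, -3.7], [5.3, 0.9, -4.0]] [-1.11, -1.1, -1.15] [ 1.7998e+02  7.0000e-02 -1.7621e+02]
```

Request:
play_rows(targets=[[1,0.03,0,0,0],[1,0.06,0,0,0],[1,0.09,0,0,0],[1,0.09,0,0,0]])

```text
clock: 17.05
eef_pos: [465.4, 189.9, 169.4]
tool_rot: [3.141, 0.003, -3.076]
force: [6.7, 0.6, -5.5]
width: 14.6
gripper_force: 58.4
```

```bash
python3 m.py
```

```text
paddle x [610.7 612.6 615.7]
17.2 [465.45 189.87 169.38] [[6.9, 0.2, -5.8], [7.4, 0.3, -5.2], [7.6, 0.2, -5.9]] [-1.48, -1.42, -1.5] [ 1.7996e+02  1.5000e-01 -1.7622e+02]
```

Request:
play_rows(targets=[[1,0.01,0,0,0],[1,0.01,0,0,0],[1,0.01,0,0,0],[1,0.01,0,0,0],[1,0.01,0,0,0],[1,0.01,0,0,0],[1,0.01,0,0,0],[1,0.01,0,0,0],[1,0.01,0,0,0],[1,0.01,0,0,0]])

```text
clock: 18.2
eef_pos: [465.4, 189.9, 169.4]
tool_rot: [3.141, 0.003, -3.076]
force: [7.2, 0.7, -6.1]
width: 15.3
gripper_force: 58.4
```

Request:
play_rows(targets=[[1,0,0,0,0],[1,0,0,0,0],[1,0,0,0,0],[1,0,0,0,0],[1,0,0,0,0],[1,0,0,0,0],[1,0,0,0,0],[1,0,0,0,0]])

```text
clock: 19.0
eef_pos: [465.4, 189.9, 169.4]
tool_rot: [3.141, 0.003, -3.076]
force: [7.4, 0.3, -5.1]
width: 15.2
gripper_force: 58.4
```

```bash
python3 m.py
```

```text
paddle x [611.  613.3 615.6]
19.15 [465.46 189.87 169.38] [[7.7, -0.1, -5.7], [7.8, 0.4, -5.9], [8.1, 0.9, -6.1]] [-1.41, -1.44, -1.45] [ 1.7996e+02  1.6000e-01 -1.7622e+02]
```

Held at about 7.5 N against the stop for over 2 s. Next I'll back off and rise.

Request:
play_rows(targets=[[1,-0.1,0,0,0],[1,-0.4,0,0,0],[1,-0.9,0,0,0],[1,-1.4,0,0,0],[1,-1.6,0,0,0],[1,-1.6,0,0,0],[1,-1.6,0,0,0]])

```text
clock: 19.85
eef_pos: [479.5, 190.6, 169.2]
tool_rot: [-3.141, -0.001, -3.075]
force: [-0.4, -0.2, -1.2]
width: 15.1
gripper_force: 58.9
```

```bash
python3 m.py
```

```text
paddle x [610.7 613.4 615.6]
20.0 [479.59 190.73 169.27] [[-0.5, -0.7, -1.0], [0.2, 0.8, -1.2], [0.4, -0.6, -1.7]] [0.03, 0.07, 0.02] [-1.8000e+02 -3.0000e-02 -1.7619e+02]
```

Request:
play_rows(targets=[[1,0,0,-0.5,0],[1,0,0,-2,0],[1,0,0,-4,0],[1,0,0,-6,0],[1,0,0,-8,0],[1,0,0,-9.4,0],[1,0,0,-9.9,0],[1,0,0,-9.9,0],[1,0,0,-9.9,0]])

```text
clock: 20.9
eef_pos: [479.4, 190.5, 267.8]
tool_rot: [-3.141, -0.001, -3.075]
force: [1.2, 0.1, -1.3]
width: 15.5
gripper_force: 58.9
```

```bash
python3 - <<'E'
from h import *
s=ctrl.read_state();print(s["eef_pos"],np.degrees(s["tool_rot"]),s["clock"],s["force"],s["torque"],s["width"])
im,P=shot("side","side6.png"); np.save("side6.npy",P)
Q=P.reshape(-1,3); z0=s["eef_pos"][2]
m=(Q[:,0]>380)&(Q[:,0]<650)&(Q[:,1]>150)&(Q[:,1]<230)&(Q[:,2]>z0-30)&(Q[:,2]<z0+12)
q=Q[m]
R=np.c_[q[:,0],q[:,2],q[:,1]]; 
for a,b in((400,450),(520,550),(550,580),(580,610),(610,635)):
    k=(q[:,0]>a)&(q[:,0]<b); 
    if k.any(): print(a,b,k.sum(),q[k].mean(0).round(1),q[k][:,2].min().round(1),q[k][:,2].max().round(1))
a=cv2.imread("pics/side6.png")[60:220,190:350]
cv2.imwrite("pics/c6.png",cv2.resize(a,(560,560),interpolation=2))
E
```

```text
[479.43706824 190.5284251  267.75537243] [-1.79977832e+02 -6.09095362e-02 -1.76198199e+02] 20.9 [ 1.1891909   0.06112481 -1.31511729] [0.00170823 0.04982335 0.01869243] 15.490374427813789
400 450 95 [437. 182. 262.] 248.7 272.8
520 550 65 [530.9 187.7 261.6] 248.1 273.4
550 580 28 [565.4 193.4 260.5] 255.9 263.6
580 610 27 [594.7 194.8 260.5] 255.6 264.0
610 635 42 [626.  196.7 253.9] 238.4 263.1
```

View pics/c6.png

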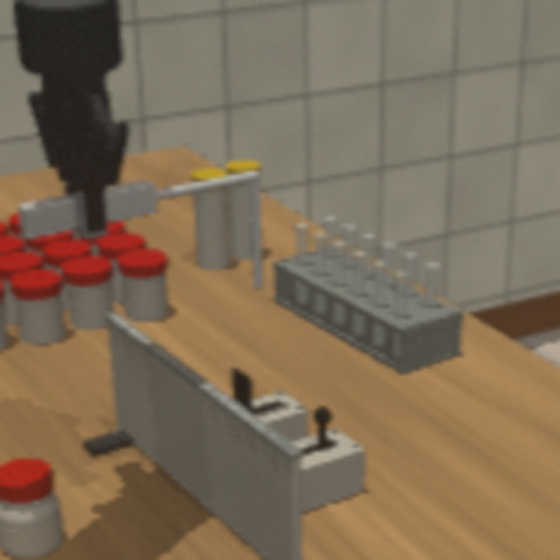

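The flat lever now stands at its guard-side stop at (242,385) in the crop. The knobbed lever is unchanged, and the rod is still level in the gripper. I'll carry it back.

```bash
python3 - <<'E'
from h import *
print(to(447.1,-180,267.5,168.27))
E
```

```text
[5.67, -36.76, 0.0, 15.54]
```

Request:
play_rows(targets=[[1,0.3,-2,0,1],[1,0.9,-6,0,3],[1,1.7,-11,0,5],[1,2.5,-16,0,7],[1,3.2,-21,0,9],[1,4.0,-26,0,11],[1,4.8,-31,0,13],[1,5.4,-35,0,15],[1,5.67,-36.5,0,15.5],[1,5.67,-36.76,0,15.54]])

```text
clock: 21.95
eef_pos: [446.7, -182.0, 267.6]
tool_rot: [-3.141, -0.002, 2.932]
force: [0.2, 0.5, -1.3]
width: 14.9
gripper_force: 58.9
```

Request:
play_rows(targets=[[1,0,0,0,0],[1,0,0,0,0],[1,0,0,0,0]])

```text
clock: 22.25
eef_pos: [448.1, -177.8, 268.1]
tool_rot: [3.141, -0.0, 2.94]
force: [0.3, -0.5, -1.3]
width: 15.2
gripper_force: 58.9
```

```bash
python3 - <<'E'
from h import *
s=ctrl.read_state();print(s["eef_pos"],np.degrees(s["tool_rot"]),s["clock"],s["force"])
print(to(447.1,-180,142.5,168.27))
E
```

```text
[ 448.08275478 -177.82366988  268.14682749] [ 1.79950112e+02 -2.55553012e-02  1.68460998e+02] 22.25 [ 0.26340852 -0.50035203 -1.31817696]
[0.05, -0.23, 12.56, 0.19]
```

Request:
play_rows(targets=[[1,0,0,2,0],[1,0,0,5,0],[1,0,0,7.5,0],[1,0,0,8.7,0],[1,0,0,8.7,0],[1,0,0,8.7,0],[1,0,0,8.7,0],[1,0,0,8.7,0]])

```text
clock: 23.05
eef_pos: [448.4, -179.8, 182.2]
tool_rot: [-3.141, 0.002, 2.937]
force: [0.0, 0.5, -1.7]
width: 15.0
gripper_force: 59.0
```

```bash
python3 - <<'E'
from h import *
for i in range(3):
    ctrl.get_image("side"); s=ctrl.read_state();print(s["eef_pos"],np.degrees(s["tool_rot"]),s["clock"],s["force"])
print(to(447.1,-180,141,168.27),to(447.1,-180,136.7,168.27))
E
```

```text
[ 448.20267125 -179.83698959  182.10134798] [-1.79992278e+02  9.57790230e-02  1.68271957e+02] 23.1 [ 0.40396616 -0.71438644 -1.80536881]
[ 448.04699501 -179.85416336  181.95660275] [-1.79993372e+02  7.37263063e-02  1.68267357e+02] 23.15 [ 0.67587335  0.17524585 -1.74367556]
[ 447.96534209 -179.85101156  181.81280904] [-1.79996352e+02  5.87651515e-02  1.68264805e+02] 23.2 [ 0.13727906 -0.38921363 -1.19793878]
[0.08, -0.03, 4.08, -0.01] [0.08, -0.03, 4.51, -0.01]
```

Request:
play_rows(targets=[[1,0.05,0,1,0],[1,0.05,0,2.2,0],[1,0.05,0,3.2,0],[1,0.05,0,3.8,0],[1,0.05,0,4.1,0],[1,0.05,0,4.2,0],[1,0.05,0,4.3,0],[1,0.05,0,4.3,0],[1,0.05,0,4.3,0]])

```text
clock: 24.1
eef_pos: [447.4, -179.8, 138.6]
tool_rot: [-3.142, 0.001, 2.937]
force: [0.1, -0.2, -0.4]
width: 15.4
gripper_force: 59.0
```

```bash
python3 - <<'E'
from h import *
for i in range(3):
    ctrl.get_image("side"); s=ctrl.read_state();print(s["eef_pos"].round(2),np.degrees(s["tool_rot"]).round(2),s["clock"],s["force"].round(2))
print(to(447.1,-180,136.4,168.27))
E
```

```text
[ 447.36 -179.73  138.55] [-1.8000e+02  3.0000e-02  1.6826e+02] 24.15 [-0.43 -0.51 -1.87]
[ 447.37 -179.75  138.55] [-1.8000e+02  3.0000e-02  1.6826e+02] 24.2 [ 0.17 -0.41 -1.39]
[ 447.32 -179.73  138.5 ] [-1.8000e+02  2.0000e-02  1.6826e+02] 24.25 [ 0.77 -0.27 -2.16]
[0.02, -0.03, 0.21, -0.01]
```

Request:
play_rows(targets=[[1,0.02,-0.02,0.1,0],[1,0.02,-0.02,0.16,0],[1,0.02,-0.02,0.2,0],[1,0.02,-0.02,0.2,0],[1,0.02,-0.02,0.2,0]])

```text
clock: 24.75
eef_pos: [446.9, -179.9, 136.6]
tool_rot: [-3.142, 0.0, 2.937]
force: [-2.2, 0.7, 5.9]
width: 15.0
gripper_force: 60.0
```

```bash
python3 - <<'E'
from h import *
for i in range(2):
    ctrl.get_image("side"); s=ctrl.read_state();print(s["eef_pos"].round(2),np.degrees(s["tool_rot"]).round(2),s["clock"],s["force"].round(2),s["torque"].round(2))
E
```

```text
[ 446.93 -179.87  136.66] [-1.8000e+02  1.0000e-02  1.6826e+02] 24.8 [-1.65 -0.5   5.07] [ 0.07  0.32 -0.02]
[ 446.92 -179.85  136.63] [1.8000e+02 1.0000e-02 1.6826e+02] 24.85 [-1.26  0.87  5.37] [0.14 0.33 0.01]
```

Seated at the same height and force as when I gripped it. I'll release.

Request:
play_rows(targets=[[0.7,0,0,0,0],[0.6,0,0,0,0],[0.4,0,0,0,0],[0.2,0,0,0,0],[0,0,0,0,0],[0,0,0,0,0],[0,0,0,0,0],[0,0,0,0,0]])

```text
clock: 25.65
eef_pos: [447.0, -179.8, 136.3]
tool_rot: [3.142, -0.0, 2.937]
force: [1.7, -0.6, 0.5]
width: 85.6
gripper_force: 0.0
```

Request:
play_rows(targets=[[0,0,0,-0.5,0],[0,0,0,-2,0],[0,0,0,-5,0],[0,0,0,-9,0],[0,0,0,-13,0],[0,0,0,-15,0],[0,0,0,-15,0]])

```text
clock: 26.35
eef_pos: [448.7, -180.5, 289.6]
tool_rot: [-3.141, 0.007, 2.937]
force: [0.3, -0.2, -0.7]
width: 85.4
gripper_force: 0.0
```

Request:
play_rows(targets=[[0,0,3,0,0],[0,0,8,0,0],[0,0,12,0,0],[0,0,16,0,0],[0,0,20,0,0],[0,0,20,0,0],[0,0,20,0,0]])

```text
clock: 27.05
eef_pos: [487.0, 16.7, 285.3]
tool_rot: [-3.141, -0.002, 2.939]
force: [0.5, -0.3, 0.4]
width: 85.2
gripper_force: 0.0
```

```bash
python3 - <<'E'
from h import *
s=ctrl.read_state();print(s["eef_pos"].round(1),s["clock"],s["force"].round(2),s["width"])
for n in("side","top"):
    im,P=shot(n,n+"7.png"); P1=np.load(n+"1.npy")
    for A in(P1,P):
        Q=A.reshape(-1,3)
        for b,z in (((380,620,-230,-150),(128,150)),((600,690,185,197),(64,95)),((630,660,95,130),(68,95))):
            q=Q[(Q[:,0]>b[0])&(Q[:,0]<b[1])&(Q[:,1]>b[2])&(Q[:,1]<b[3])&(Q[:,2]>z[0])&(Q[:,2]<z[1])]
            if len(q): print(n,len(q),q.mean(0).round(1),q.min(0).round(0),q.max(0).round(0))
a=cv2.imread("pics/side7.png")[130:310,190:390]; b=cv2.imread("pics/top7.png")[110:310,100:400]
cv2.imwrite("pics/c7.png",np.hstack([cv2.resize(a,(400,360)),cv2.resize(b,(400,360))]))
E
```

```text
[487.   16.7 285.3] 27.05 [ 0.55 -0.32  0.41] 85.23823480619353
side 604 [ 466.9 -191.4  135.7] [ 394. -218.  128.] [ 597. -167.  143.]
side 17 [634.8 190.2  75.4] [631. 185.  66.] [639. 196.  84.]
side 23 [641.7 106.5  75.3] [636. 100.  70.] [649. 114.  81.]
side 605 [ 468.5 -189.6  135.7] [ 394. -216.  128.] [ 598. -162.  143.]
side 17 [610.4 190.4  75.2] [607. 186.  65.] [615. 197.  85.]
side 22 [641.7 107.   75.4] [635. 102.  69.] [649. 113.  81.]
top 708 [ 476.3 -184.4  139. ] [ 395. -212.  128.] [ 600. -151.  148.]
top 24 [637.  192.7  80.9] [606. 189.  65.] [642. 197.  91.]
top 44 [644.7 113.1  80.6] [638. 106.  73.] [652. 122.  86.]
top 710 [ 477.4 -182.8  139. ] [ 396. -210.  128.] [ 600. -150.  149.]
top 21 [613.  192.   81.5] [611. 189.  70.] [616. 196.  91.]
top 43 [644.6 113.2  80.7] [638. 106.  75.] [652. 121.  89.]
```

View pics/c7.png

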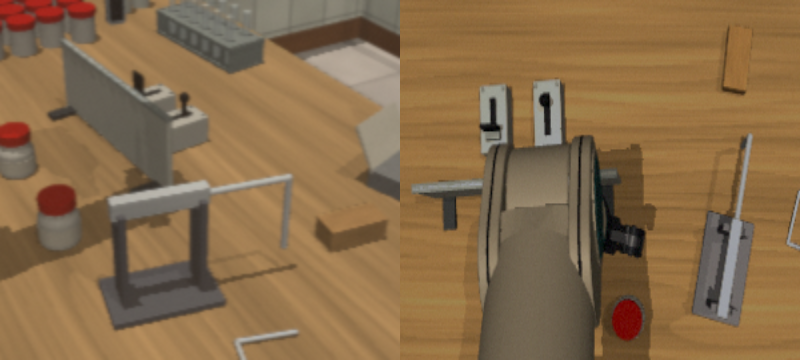

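The rod is back in its cradle within about 2 mm of where it started. The lever has moved about 24 mm to its stop, the pin is unmoved, and the robot is touching nothing.

```bash
python3 -c "
from cell import ctrl
print(ctrl.finish_job())"
```

```text
the job is handed in; nothing more can be done
None
```

The job is handed in: the flat lever was drawn about 24 mm to its stop and held there at about 7.5 N for over 2 s, and the rod is back in its cradle within about 2 mm of its start. The round-knobbed lever hasn't moved, I saw no sign the guard was touched, and the simulator gave no verdict.

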